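Seat the three-hole foot flange on the practice board

TASK

Two foot flanges lie on the bench among the tools. Pick up the one with three bolt holes, turn it so that its holes line up with the three studs, and lower it over the centre dowel until it lies flat and fully home on the plywood board; set it down, do not drop it. Leave the four-hole flange where it lies.

Things in the scene. Friction and masses are not known exactly. Their poses are not given: they have to be found in the camera images.
- flange: Three-hole foot flange, dark coated aluminium, about 0.45 kg, flat on the table: round plate 156 mm across, 8 thick; on it an upright round tube collar to grip from above, 48 mm outside, 34 bore right through, top 56 over the underside. Three 28 mm through holes 120 degrees apart, centres 55 mm from the axis. Origin: centre of the underside; z up the collar; one hole lies on +x. Its start yaw is arbitrary.
- other_flange: A bystander: the same plate, collar and hole size, but four holes 90 degrees apart on the same circle; it does not fit the board. Origin: centre of its underside, z up, one hole on its +x axis.
- board: Plywood board 180 x 180 x 18 mm, screwed flat to the table. Mid-top a steel dowel (hub) 16 mm thick, 35 high over the board; around it three round-tipped steel studs 8 mm thick, 21 high, 120 degrees apart, 55 mm from the dowel's axis. Origin: centre of the underside, below the dowel; z up; one stud lies on +x. A loose washer lies at one corner, clear of the flange's seat.
- seat (a point): Centre of the board's top face, at the dowel's foot, 18 mm over the table; axes as the board's. Here the centre of the flange's underside rests when home, the dowel in its bore and a stud in each hole (any of the three ways round). Play is about 9 mm around the dowel and 10 mm around each stud.

How it is judged:
By the outcome, as a careful person would: the job done as asked, in the order asked, and still so for the second after the job is handed in, with the robot touching nothing.
It also fails if it takes over 42 s, if anything falls off the work surface, if the arm or the gripper's body presses on something with over 40 N, if the wrist force passes 120 N, or if a joint passes its speed limit or range.

ROBOT

A 6-joint arm with a two-finger parallel gripper is mounted at the origin on the work surface. World frame = base frame: x ahead of the robot, y to its left, z up, the work surface at z = 0. Lengths are in m, angles in rad, forces in N, time in s.
With the tool pointing down it reaches from about 0.325 to 0.925 m from the base axis. Payload 3.1 kg.
Tool frame: the origin (TCP) lies on the centre line of the jaws, within the pads' length; the fingertips stand 22 mm ahead of it and the grasp point (between the pads) lies 3 mm ahead of it; z points along the fingers, y is the line along which they close (so a half turn about z gives the same grasp; the last joint's range is limited). The gripper opens to 85 mm and grips with 20 to 120 N. Pads are 22 mm wide; open, the fingers measure 114 mm over their backs; the gripper's body (76 mm by 85 mm) begins 54 mm behind the grasp point. The pads swing forward as they close: fully open they stand 13 mm farther back than shut.
Start: joints at [1.062, 0.217, 1.613, -0, 1.311, -0.112], TCP at [0.242, 0.576, 0.253] pointing down, gripper open.
Joint ranges: [-2.75, 2.75], [-0.78, 2.1], [0.31, 2.55], [-1.13, 4.27], [0.13, 2.63], [-2.58, 2.58]. Speed limits (rad/s): [2.79, 2.79, 3.14, 3.14, 3.14, 3.14].

INTERFACE

Orientations are given as a unit quaternion [w, x, y, z].
In Python, from cell import * gives the robot as it stands.
- The arm moves only by the shell command python3 -m inch 'ROWS' [OPENING] [FORCE]. ROWS is JSON, a list of rows, each an object with "xyz": the shift along the tool's x, y, z as a fraction of full scale, a list of three; "delta_rot": the turn, a rotation vector about the tool's x, y, z as a fraction of full scale, a list of three. A call has 1 to 12 rows; each row is the pose to reach, as a shift and turn from the pose commanded when the call began, along the tool's axes at that moment; what a row does not reach only later rows make up. Full scale, the value 1, is 0.2 m for a shift and pi/2 rad for a turn. A row lasts 1/10 s, in which the tool goes at most 50 mm and 8.59 degrees, less where a joint would pass 70% of its speed; a pose out of reach is approached as far as the arm can. A call with a number of a shift or a turn outside -1 to 1 is refused whole. A call with a gripper value outside its range is refused whole. OPENING is the opening, from -1 (shut) to 1 (fully open), set as the call begins (- or left out, the last holds). The fingers move at their own pace and stop on an object; FORCE is the grip in N (left out, the last holds). Time passes only in rows, so rows that repeat a pose let the fingers close. It gives the time, the measured TCP pose, the force, the opening and the grip force at its end, in the units of the state.
- observe(): the state, without advancing time (a new reading comes with each control period).
- camera(name): name is "scene" or "top" or "wrist"; returns (picture, depth): 480x640x3 uint8, red, green, blue; 480x640 float32, m along the optical axis (not along the pixel's ray), 0 where there is no reading.
- calibration(name): a dict with "fovy" (degrees; the focal length in pixels is half the picture's height over the tangent of half this angle, whatever the lens; pixels are square), "cx", "cy" (the principal point, pixels), "eye" and "attitude" of the camera in the world; the wrist camera has in their place "tool_from_camera" (4x4, takes a point from camera to tool coordinates, whose origin is the TCP and whose axes are the flange's). Camera axes: x right, y up, looking along -z (the intrinsics and any distortion apply to the point x, -y, -z); pixel columns grow to the right and rows downward; lengths in m; the calibration is good to about 2 mm. A picture is of the moment at which its call begins: read the wrist's pose just before it. calibration takes no time and is no camera call.
- finish_job(): hands the job in; it is judged then, once.
Trained networks look in the newest picture that a camera, given by its name, has taken for a name from the list of things; names that differ only in an ending like _2 or _b are one class to them, and where a whole thing is asked for, a point or a joint stands for the part that bears it (a point fixed in the world has none). Each returns a list of dicts, best first, with "p" (0 to 1); they miss things now and then, are a little off and sometimes report something else, mostly with a low value. They report only what shows in the picture. A call takes as long as a camera call.
- boxes_of(camera, query): "centre" ([column, row] in pixels, amid what is visible of it).
- masks_of(camera, query): "mask" (480x640 bool, what is visible of it) and "centre" ([column, row] in pixels, amid what is visible of it).
The state is a dict: "t": time; "joint_positions": joint angles; "joint_velocities": joint speeds; "tau": joint torques, N m; "ee_pos": TCP position; "tool_rot": TCP orientation; "wrist_force": force on the tool from outside, world axes, zero at the start; "ft_torque": the same for the moment, N m; "grip_width": finger opening in m; "finger_force": force on a finger pad.
Only numpy, scipy, OpenCV 4.12 (cv2) and the standard library are available. Lean on these libraries where they do the work, as an engineer would, in place of code of your own. Each camera call takes 0.05 s, during which the arm holds its last target. There are 200 camera calls.

## Working session

There is one attempt and no reset: what is moved stays moved. The work goes in short steps, Python scripts to look and compute and a shell command to move; the robot and the scene stay as the last step left them, time stands still between calls to the robot, and variables do not carry over. Pictures are saved under pics/ and viewed, at most 10 in all, crops included, and the job is handed in when it is done.

```bash
mkdir -p pics; cat > h.py <<'E'
from cell import *
import numpy as np, cv2
from scipy.spatial.transform import Rotation as R
def q2m(q): return R.from_quat([q[1],q[2],q[3],q[0]]).as_matrix()
def campose(name):
    c=calibration(name)
    if name=="wrist":
        s=observe(); T=np.eye(4); T[:3,:3]=q2m(s["tool_rot"]); T[:3,3]=s["ee_pos"]
        return c,T@np.array(c["tool_from_camera"])
    T=np.eye(4); a=np.array(c["attitude"],float)
    T[:3,:3]=a if a.shape==(3,3) else q2m(a); T[:3,3]=c["eye"]; return c,T
def world(c,T,u,v,d):
    f=240/np.tan(np.radians(c["fovy"])/2)
    u,v,d=map(np.asarray,(u,v,d))
    p=np.stack([(u-c["cx"])/f*d,-(v-c["cy"])/f*d,-d],-1)
    return p@T[:3,:3].T+T[:3,3]
def save(n,im): cv2.imwrite("pics/"+n,im[:,:,::-1])
E
python3 - <<'E'
from h import *
print(calibration("top"),calibration("wrist"))
print(observe()["tool_rot"])
for n in["top"]:
    c,T=campose(n); im,d=camera(n); save(n+"0.png",im)
    for q in["flange","other_flange","board"]:
        for b in masks_of(n,q)[:3]:
            m=b["mask"]&(d>0); v,u=np.nonzero(m); w=world(c,T,u,v,d[m])
            print(q,b["p"],b["centre"],np.median(w,0).round(3),w.min(0).round(3),w.max(0).round(3))
E
```

```text
{'fovy': 55.03863782135602, 'cx': 324.9111653680996, 'cy': 239.89819770160776, 'eye': array([ 0.37863369, -0.00509622,  0.95833734]), 'attitude': array([ 0.70601409,  0.05835829, -0.04979192, -0.70403067])} {'fovy': 59.037759360246646, 'cx': 316.10866273819215, 'cy': 239.69744932115665, 'tool_from_camera': array([[-4.09550364e-04,  9.60457441e-01,  2.78426538e-01,
         7.17834417e-02],
       [ 9.99999654e-01,  5.94929612e-04, -5.81317973e-04,
        -1.57837294e-04],
       [-7.23975365e-04,  2.78426203e-01, -9.60457352e-01,
        -1.22537763e-01],
       [ 0.00000000e+00,  0.00000000e+00,  0.00000000e+00,
         1.00000000e+00]])}
[-3.77682845e-04  1.97112783e-01  9.80380060e-01 -1.16048477e-03]
flange 0.61 [328.2, 249.4] [0.514 0.002 0.009] [ 0.442 -0.073 -0.002] [0.596 0.08  0.06 ]
other_flange 0.6 [151.4, 272.6] [0.457 0.357 0.01 ] [ 0.381  0.282 -0.003] [0.536 0.442 0.062]
board 0.86 [473.7, 253.9] [ 0.497 -0.295  0.019] [ 0.399 -0.399 -0.003] [ 0.603 -0.195  0.056]
```

View pics/top0.png

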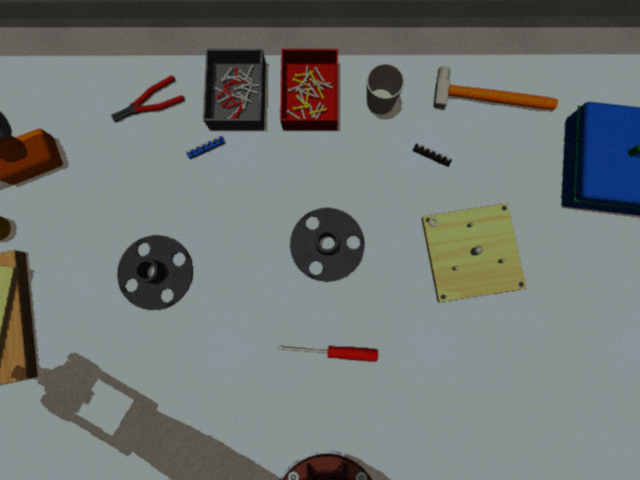

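```bash
cat > m.py <<'E'
from h import *
def ray(c,T,u,v,z):
    a=world(c,T,u,v,1.0); e=T[:3,3]; return e+(a-e)*(z-e[2])/(a[2]-e[2])
def flange(n,c,T,im,d,z0=0.0,zt=0.008):
    m=masks_of(n,"flange")[0]["mask"].astype(np.uint8)
    cs,_=cv2.findContours(m,cv2.RETR_EXTERNAL,cv2.CHAIN_APPROX_NONE); k=max(cs,key=cv2.contourArea)
    P=np.array([ray(c,T,*p[0],z0+zt*.7)[:2] for p in k]); cen,r=cv2.minEnclosingCircle(P.astype(np.float32))
    f=np.zeros_like(m); cv2.fillPoly(f,[cv2.convexHull(k)],1); f=cv2.erode(f,np.ones((5,5)))
    g=cv2.cvtColor(im,cv2.COLOR_RGB2GRAY); b=((g>100)&(f>0)).astype(np.uint8)
    nn,_,st,ce=cv2.connectedComponentsWithStats(b)
    out=[]
    for i in range(1,nn):
        if st[i,4]<25: continue
        h=ray(c,T,*ce[i],z0+zt/2)[:2]-cen; out.append((np.hypot(*h).round(4),np.degrees(np.arctan2(h[1],h[0])).round(1),st[i,4]))
    print("flange",np.round(cen,4),r,out)
def board(n,c,T,im,d):
    m=masks_of(n,"board")[0]["mask"]
    m=cv2.morphologyEx(m.astype(np.uint8),cv2.MORPH_CLOSE,np.ones((9,9)))
    v,u=np.nonzero((m>0)&(d>0)); w=world(c,T,u,v,d[v,u]); t=(w[:,2]>.027)
    b=np.zeros(d.shape,np.uint8); b[v[t],u[t]]=1
    nn,l,st,ce=cv2.connectedComponentsWithStats(b)
    for i in range(1,nn):
        k=l[v,u]==i; print("post",ce[i].round(1),st[i,4],np.median(w[k],0).round(4),"zmax",w[k,2].max().round(3))
E
python3 - <<'E'
from m import *
n="top";c,T=campose(n); im,d=camera(n)
flange(n,c,T,im,d); board(n,c,T,im,d)
for p in[(470,225),(455,268),(501,261)]: print(ray(c,T,*p,.036).round(4))
E
```

```text
flange [0.5191 0.0044] 0.0781768187880516 [(np.float64(0.0526), np.float64(34.3), np.int32(129)), (np.float64(0.003), np.float64(-85.3), np.int32(115)), (np.float64(0.0565), np.float64(-87.7), np.int32(133)), (np.float64(0.056), np.float64(157.0), np.int32(139))]
post [430. 218.] 1 [ 0.5682 -0.2092  0.0275] zmax 0.027
post [435. 218.] 1 [ 0.5682 -0.2195  0.0273] zmax 0.027
post [469.9 223.6] 17 [ 0.555  -0.2868  0.0376] zmax 0.042
post [476.2 249.8] 78 [ 0.4996 -0.2937  0.0493] zmax 0.059
post [501.4 259.8] 21 [ 0.4809 -0.347   0.0372] zmax 0.042
post [454.9 267.2] 17 [ 0.4661 -0.2537  0.0383] zmax 0.042
[ 0.5521 -0.2878  0.036 ]
[ 0.4646 -0.2541  0.036 ]
[ 0.4789 -0.3465  0.036 ]
```

```bash
a='{"xyz":[-0.79,-0.7,0.05],"delta_rot":[0,0,0]}'; :; python3 -m inch '[{"xyz":[-0.16,-0.14,0.01],"delta_rot":[0,0,0]},{"xyz":[-0.32,-0.28,0.02],"delta_rot":[0,0,0]},{"xyz":[-0.48,-0.42,0.03],"delta_rot":[0,0,0]},{"xyz":[-0.64,-0.56,0.04],"delta_rot":[0,0,0]},{"xyz":[-0.8,-0.7,0.05],"delta_rot":[0,0,0]}]' 1 40
python3 -m inch '[{"xyz":[-0.16,-0.14,0.01],"delta_rot":[0,0,0]},{"xyz":[-0.32,-0.28,0.02],"delta_rot":[0,0,0]},{"xyz":[-0.48,-0.42,0.03],"delta_rot":[0,0,0]},{"xyz":[-0.64,-0.56,0.04],"delta_rot":[0,0,0]},{"xyz":[-0.8,-0.7,0.05],"delta_rot":[0,0,0]}]'
python3 -m inch '[{"xyz":[-0.16,-0.14,0.01],"delta_rot":[0,0,0]},{"xyz":[-0.32,-0.28,0.02],"delta_rot":[0,0,0]},{"xyz":[-0.48,-0.42,0.03],"delta_rot":[0,0,0]},{"xyz":[-0.64,-0.56,0.04],"delta_rot":[0,0,0]},{"xyz":[-0.78,-0.7,0.05],"delta_rot":[0,0,0]},{"xyz":[-0.78,-0.7,0.05],"delta_rot":[0,0,0]},{"xyz":[-0.78,-0.7,0.05],"delta_rot":[0,0,0]}]'
cat > w.py <<'E'
from m import *
import sys
c,T=campose("wrist"); s=observe(); im,d=camera("wrist"); save(sys.argv[1],im)
Rm=q2m(s["tool_rot"]); print("t",s["t"],"yaw x",np.degrees(np.arctan2(Rm[1,0],Rm[0,0])),s["ee_pos"],s["wrist_force"],s["grip_width"],s["finger_force"],s["joint_positions"])
print("tilt z",Rm[:,2].round(4))
E
python3 - <<'E'
import sys; sys.argv=["","w1.png"]
exec(open("w.py").read())
flange("wrist",c,T,im,d)
m=masks_of("wrist","flange")[0]["mask"]&(d>0); v,u=np.nonzero(m); w=world(c,T,u,v,d[m]); k=w[w[:,2]>.05]; print("collar",k.min(0),k.max(0),cv2.minEnclosingCircle(k[:,:2].astype(np.float32)))
E
```

```text
t: 0.85
ee_pos: [0.3355, 0.3841, 0.2434]
tool_rot: [0.0, 0.197, 0.98, 0.0]
wrist_force: [0.1, 0.1, 0.2]
grip_width: 0.0856
finger_force: 0.0
t: 1.35
ee_pos: [0.429, 0.193, 0.2336]
tool_rot: [0.0, 0.197, 0.98, 0.0]
wrist_force: [1.4, 0.8, -0.8]
grip_width: 0.0852
finger_force: 0.0
t: 2.05
ee_pos: [0.5182, 0.0045, 0.2232]
tool_rot: [-0.0, 0.198, 0.98, 0.0]
wrist_force: [-0.4, -0.7, -0.4]
grip_width: 0.0854
finger_force: 0.0
t 2.05 yaw x 157.13349727523837 [0.51820927 0.00451992 0.2231823 ] [-0.35802404 -0.67838641 -0.42045663] 0.08535073961786846 0.0 [-1.27093861e-01  1.76215245e-02  1.89174320e+00  6.28516096e-04
  1.23293111e+00 -1.29900281e+00]
tilt z [-6.e-04  7.e-04 -1.e+00]
flange [0.5177 0.002 ] 0.07967736572027206 [(np.float64(0.056), np.float64(154.7), np.int32(1084)), (np.float64(0.0035), np.float64(-25.2), np.int32(780)), (np.float64(0.055), np.float64(-85.9), np.int32(778)), (np.float64(0.0547), np.float64(35.1), np.int32(811))]
collar [ 0.49302044 -0.02154902  0.05006235] [0.54031875 0.0262425  0.06087203] ((0.5166683793067932, 0.002431240864098072), 0.024089571088552475)
```

View pics/w1.png

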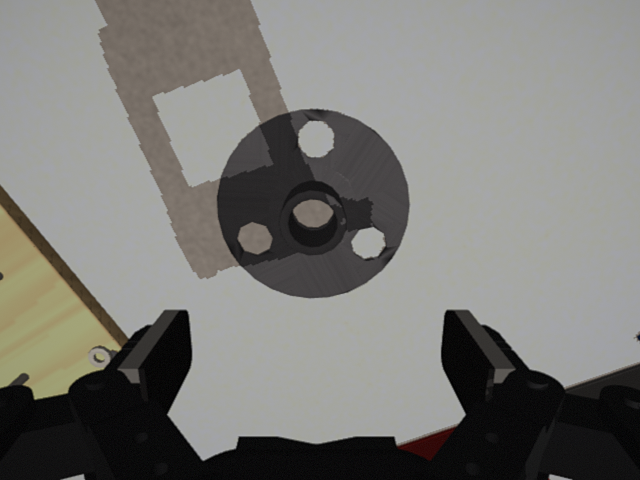

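```bash
python3 -m inch '[{"xyz":[0,-0.012,0.2],"delta_rot":[0,0,0]},{"xyz":[0.003,-0.012,0.4],"delta_rot":[0,0,0]},{"xyz":[0.003,-0.012,0.6],"delta_rot":[0,0,0]},{"xyz":[0.003,-0.012,0.75],"delta_rot":[0,0,0]},{"xyz":[0.003,-0.012,0.85],"delta_rot":[0,0,0]},{"xyz":[0.003,-0.012,0.9],"delta_rot":[0,0,0]},{"xyz":[0.003,-0.012,0.915],"delta_rot":[0,0,0]},{"xyz":[0.003,-0.012,0.915],"delta_rot":[0,0,0]}]'
python3 -m inch '[{"xyz":[0,0,0],"delta_rot":[0,0,0]},{"xyz":[0,0,0],"delta_rot":[0,0,0]},{"xyz":[0,0,0],"delta_rot":[0,0,0]},{"xyz":[0,0,0],"delta_rot":[0,0,0]},{"xyz":[0,0,0],"delta_rot":[0,0,0]},{"xyz":[0,0,0],"delta_rot":[0,0,0]},{"xyz":[0,0,0],"delta_rot":[0,0,0]},{"xyz":[0,0,0],"delta_rot":[0,0,0]}]' -1 60
```

```text
t: 3.0
ee_pos: [0.5172, 0.0037, 0.0408]
tool_rot: [0.0, 0.197, 0.98, 0.0]
wrist_force: [-0.2, 0.3, 0.1]
grip_width: 0.0856
finger_force: 0.0
t: 3.8
ee_pos: [0.5179, 0.0029, 0.0418]
tool_rot: [0.001, 0.197, 0.98, -0.0]
wrist_force: [-0.6, -0.1, 6.2]
grip_width: 0.0465
finger_force: 62.6
```

```bash
python3 -m inch '[{"xyz":[0,0,-0.05],"delta_rot":[0,0,0]},{"xyz":[0,0,-0.15],"delta_rot":[0,0,0]},{"xyz":[0,0,-0.3],"delta_rot":[0,0,0]},{"xyz":[0,0,-0.45],"delta_rot":[0,0,0]},{"xyz":[0,0,-0.55],"delta_rot":[0,0,0]},{"xyz":[0,0,-0.6],"delta_rot":[0,0,0]},{"xyz":[0,0,-0.6],"delta_rot":[0,0,0]}]'
python3 - <<'E'
import sys; sys.argv=["","w2.png"]
exec(open("w.py").read())
S=np.array([.5007,-.2958]);D=S-s["ee_pos"][:2]
print("to seat tool frac",(Rm[:2,:2].T@D/.2).round(3))
E
```

```text
t: 4.5
ee_pos: [0.5173, 0.0031, 0.1614]
tool_rot: [0.001, 0.197, 0.98, 0.0]
wrist_force: [-0.3, 0.1, -5.0]
grip_width: 0.0462
finger_force: 62.7
t 4.5 yaw x 157.25901294783836 [0.51727011 0.00307386 0.16141603] [-0.25082062  0.11719773 -5.02382624] 0.04618236327690279 62.73746095597744 [-1.29834007e-01  8.76623103e-02  1.94447231e+00  7.40744509e-05
  1.10711357e+00 -1.30375905e+00]
tilt z [ 2.3e-03 -2.0e-04 -1.0e+00]
to seat tool frac [-0.501 -1.41 ]
```

View pics/w2.png

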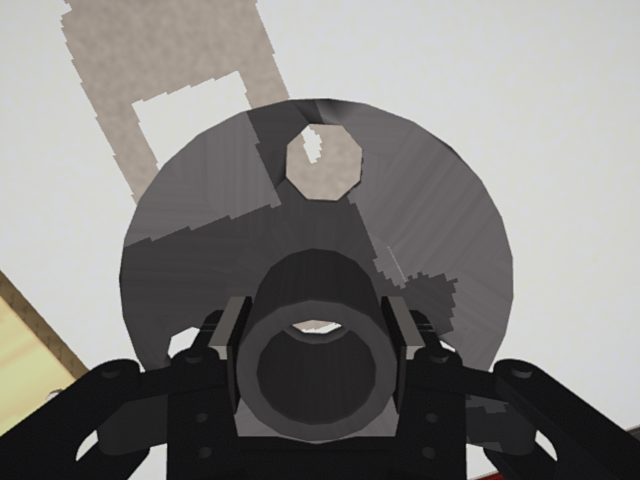

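```bash
python3 -m inch '[{"xyz":[-0.03,-0.08,0],"delta_rot":[0,0,0]},{"xyz":[-0.08,-0.22,0],"delta_rot":[0,0,0]},{"xyz":[-0.135,-0.38,0],"delta_rot":[0,0,0]},{"xyz":[-0.19,-0.54,0],"delta_rot":[0,0,0]},{"xyz":[-0.25,-0.705,0],"delta_rot":[0,0,0]}]'
python3 -m inch '[{"xyz":[-0.06,-0.16,0],"delta_rot":[0,0,0.05]},{"xyz":[-0.12,-0.32,0],"delta_rot":[0,0,0.1]},{"xyz":[-0.17,-0.47,0],"delta_rot":[0,0,0.16]},{"xyz":[-0.21,-0.6,0],"delta_rot":[0,0,0.22]},{"xyz":[-0.24,-0.67,0],"delta_rot":[0,0,0.26]},{"xyz":[-0.25,-0.705,0],"delta_rot":[0,0,0.281]},{"xyz":[-0.25,-0.705,0],"delta_rot":[0,0,0.281]},{"xyz":[-0.25,-0.705,0],"delta_rot":[0,0,0.281]}]'
python3 - <<'E'
import sys; sys.argv=["","w3.png"]
exec(open("w.py").read())
m=masks_of("wrist","flange")[0]["mask"]
u,v=np.meshgrid(np.arange(640),np.arange(480)); w=world(c,T,u,v,d)
ww=w[m&(d>0)]; print("z hist",np.histogram(ww[:,2],bins=np.arange(.0,.22,.01)))
k=ww[(abs(ww[:,2]-np.percentile(ww[:,2],99))<.006)]
S=np.array([.5007,-.2958]);print("to seat tool frac",(Rm[:2,:2].T@(S-s["ee_pos"][:2])/.2).round(3))
im2,d2=camera("top"); save("t3.png",cv2.resize(im2[180:330,390:570],None,fx=4,fy=4,interpolation=cv2.INTER_CUBIC))
E
```

```text
t: 5.05
ee_pos: [0.5064, -0.1465, 0.1576]
tool_rot: [-0.002, 0.197, 0.98, 0.001]
wrist_force: [0.2, 0.4, -4.3]
grip_width: 0.0465
finger_force: 62.7
t: 5.85
ee_pos: [0.4993, -0.2943, 0.1589]
tool_rot: [-0.001, 0.406, 0.914, 0.001]
wrist_force: [0.5, 0.1, -3.5]
grip_width: 0.0458
finger_force: 62.8
t 5.85 yaw x 132.03333447340407 [ 0.4992935  -0.29430702  0.15892054] [ 0.47028769  0.08383649 -3.53965429] 0.045760939572772934 62.80723063275218 [-6.53980077e-01  2.21367927e-01  1.79632380e+00  6.38621708e-04
  1.12698619e+00 -1.38787525e+00]
tilt z [-0.0021  0.0023 -1.    ]
z hist (array([    9,     8,     7,     0,     0,     0,     0,     0,     0,
           0,     0,    57, 65340,  1997,  2549,  3242,  4067, 10652,
           3,     0,     0]), array([0.  , 0.01, 0.02, 0.03, 0.04, 0.05, 0.06, 0.07, 0.08, 0.09, 0.1 ,
       0.11, 0.12, 0.13, 0.14, 0.15, 0.16, 0.17, 0.18, 0.19, 0.2 , 0.21]))
to seat tool frac [-0.01  0.  ]
```

View pics/w3.png

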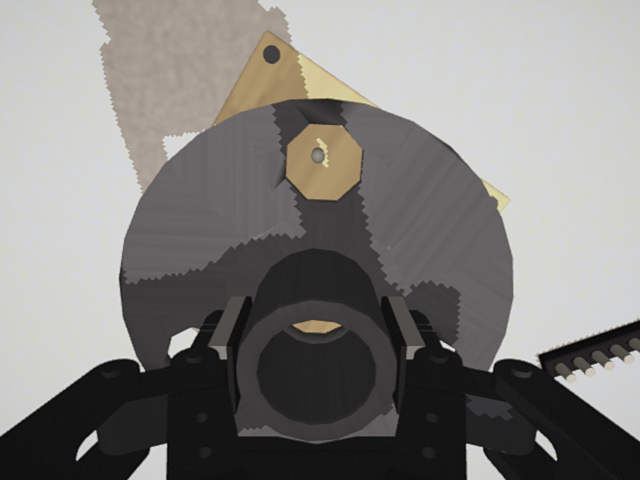

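View pics/t3.png

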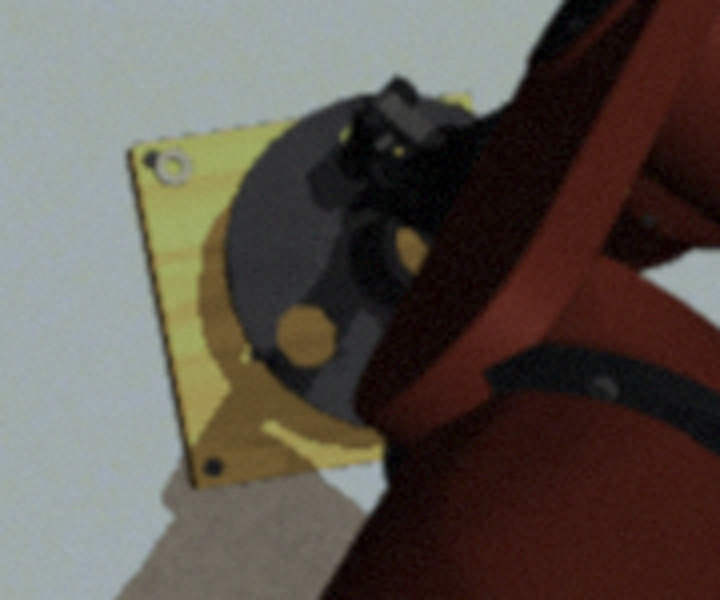

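```bash
python3 - <<'E'
from m import *
c,T=campose("wrist"); s=observe(); Rm=q2m(s["tool_rot"])
a=ray(c,T,318,155,.037); h=ray(c,T,324,162,.1255)
for n,p in(("stud",a),("hole",h)):
    print(n,p.round(4),"tool",(Rm.T@(p-s["ee_pos"])).round(4))
b=np.array([.4661,-.2537]); print("top est stud",(Rm[:2,:2].T@(b-s["ee_pos"][:2])).round(4))
E
```

```text
stud [ 0.4663 -0.2561  0.037 ] tool [0.0508 0.0006 0.123 ]
hole [ 0.4643 -0.2513  0.1255] tool [0.0558 0.0024 0.0345]
top est stud [0.0528 0.0021]
```

```bash
python3 -m inch '[{"xyz":[-0.01,-0.003,0.05],"delta_rot":[0,0,0]},{"xyz":[-0.015,-0.005,0.15],"delta_rot":[0,0,0]},{"xyz":[-0.015,-0.005,0.22],"delta_rot":[0,0,0]},{"xyz":[-0.015,-0.005,0.28],"delta_rot":[0,0,0]},{"xyz":[-0.015,-0.005,0.32],"delta_rot":[0,0,0]},{"xyz":[-0.015,-0.005,0.35],"delta_rot":[0,0,0]},{"xyz":[-0.015,-0.005,0.35],"delta_rot":[0,0,0]},{"xyz":[-0.015,-0.005,0.35],"delta_rot":[0,0,0]}]'
python3 - <<'E'
import sys; sys.argv=["","w4.png"]
exec(open("w.py").read())
E
```

```text
t: 6.8
ee_pos: [0.5016, -0.2987, 0.0907]
tool_rot: [0.0, 0.407, 0.913, -0.0]
wrist_force: [0.0, 0.1, -4.1]
grip_width: 0.046
finger_force: 62.8
t 6.8 yaw x 131.97700399124534 [ 0.50157808 -0.29874903  0.09066049] [ 0.00758928  0.07273849 -4.10079128] 0.04596961494081031 62.833745665848255 [-6.57370375e-01  3.20072153e-01  1.82074997e+00 -3.07948332e-05
  1.00002853e+00 -1.38999072e+00]
tilt z [ 6.e-04 -5.e-04 -1.e+00]
```

View pics/w4.png

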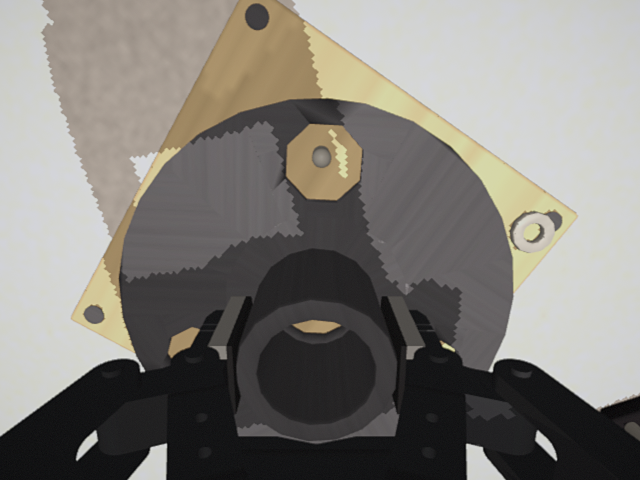

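```bash
python3 -m inch '[{"xyz":[0,0,0.03],"delta_rot":[0,0,0]},{"xyz":[0,0,0.06],"delta_rot":[0,0,0]},{"xyz":[0,0,0.09],"delta_rot":[0,0,0]},{"xyz":[0,0,0.115],"delta_rot":[0,0,0]},{"xyz":[0,0,0.135],"delta_rot":[0,0,0]},{"xyz":[0,0,0.135],"delta_rot":[0,0,0]}]'
```

```text
t: 7.45
ee_pos: [0.5006, -0.298, 0.0622]
tool_rot: [-0.001, 0.407, 0.913, 0.0]
wrist_force: [0.5, -0.5, -4.7]
grip_width: 0.0463
finger_force: 62.9
```

```bash
python3 -m inch '[{"xyz":[0,0,0.005],"delta_rot":[0,0,0]},{"xyz":[0,0,0.01],"delta_rot":[0,0,0]},{"xyz":[0,0,0.015],"delta_rot":[0,0,0]},{"xyz":[0,0,0.015],"delta_rot":[0,0,0]},{"xyz":[0,0,0.015],"delta_rot":[0,0,0]}]'
```

```text
t: 7.95
ee_pos: [0.5013, -0.2985, 0.0604]
tool_rot: [0.0, 0.407, 0.913, -0.0]
wrist_force: [0.2, 0.4, -4.3]
grip_width: 0.0459
finger_force: 62.9
```

Still hanging free; inch further until contact.

```bash
python3 -m inch '[{"xyz":[0,0,0.004],"delta_rot":[0,0,0]},{"xyz":[0,0,0.008],"delta_rot":[0,0,0]},{"xyz":[0,0,0.008],"delta_rot":[0,0,0]},{"xyz":[0,0,0.008],"delta_rot":[0,0,0]}]'
python3 - <<'E'
import sys; sys.argv=["","w5.png"]
exec(open("w.py").read())
E
```

```text
t: 8.35
ee_pos: [0.5015, -0.2986, 0.0599]
tool_rot: [0.0, 0.407, 0.913, -0.0]
wrist_force: [-4.3, 2.5, 5.1]
grip_width: 0.046
finger_force: 63.7
t 8.35 yaw x 131.98000244932166 [ 0.50148102 -0.29863268  0.0598902 ] [-4.2607461   2.47710575  5.13685644] 0.045982847688807775 63.695954494178295 [-6.57298258e-01  3.67166313e-01  1.82890559e+00 -7.12479818e-05
  9.45323475e-01 -1.38994581e+00]
tilt z [ 1.e-04 -2.e-04 -1.e+00]
```

View pics/w5.png

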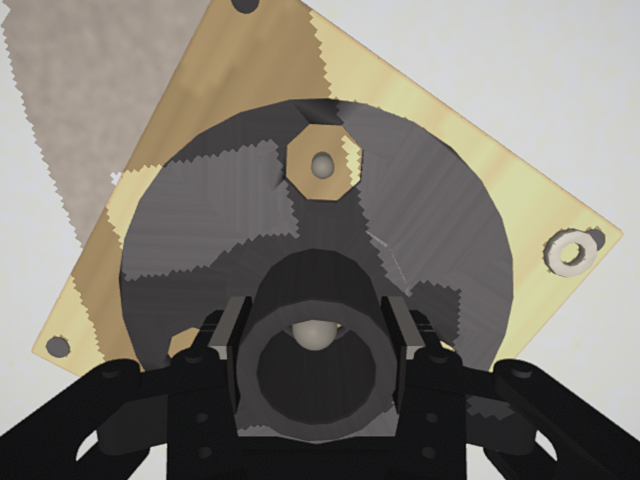

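The picture shows the stud centred in its hole at (322,165) and the dowel in the bore at (315,332), and the force shows the plate has reached the board. Releasing.

```bash
python3 -m inch '[{"xyz":[0,0,0],"delta_rot":[0,0,0]},{"xyz":[0,0,0],"delta_rot":[0,0,0]},{"xyz":[0,0,0],"delta_rot":[0,0,0]},{"xyz":[0,0,0],"delta_rot":[0,0,0]},{"xyz":[0,0,0],"delta_rot":[0,0,0]},{"xyz":[0,0,0],"delta_rot":[0,0,0]}]' 1
python3 -m inch '[{"xyz":[0,0,-0.05],"delta_rot":[0,0,0]},{"xyz":[0,0,-0.15],"delta_rot":[0,0,0]},{"xyz":[0,0,-0.3],"delta_rot":[0,0,0]},{"xyz":[0,0,-0.5],"delta_rot":[0,0,0]},{"xyz":[0,0,-0.7],"delta_rot":[0,0,0]},{"xyz":[0,0,-0.7],"delta_rot":[0,0,0]},{"xyz":[0,0,-0.7],"delta_rot":[0,0,0]}]'
python3 - <<'E'
import sys; sys.argv=["","w6.png"]
exec(open("w.py").read())
m=masks_of("wrist","flange")[0]["mask"]&(d>0); v,u=np.nonzero(m); w=world(c,T,u,v,d[m]); k=w[abs(w[:,2]-.026)<.008]
A=np.c_[k[:,:2]-k[:,:2].mean(0),np.ones(len(k))]; print("plate plane",np.linalg.lstsq(A,k[:,2],rcond=None)[0])
k=w[w[:,2]>.068]; print("collar",cv2.minEnclosingCircle(k[:,:2].astype(np.float32)),np.median(k[:,2]))
E
```

```text
t: 9.0
ee_pos: [0.5013, -0.2985, 0.0587]
tool_rot: [0.0, 0.407, 0.913, -0.0]
wrist_force: [0.5, -0.2, -0.1]
grip_width: 0.0852
finger_force: 0.0
t: 9.7
ee_pos: [0.5022, -0.2992, 0.2013]
tool_rot: [0.002, 0.407, 0.913, -0.001]
wrist_force: [0.0, -0.2, -0.1]
grip_width: 0.0854
finger_force: 0.0
t 9.7 yaw x 131.9769711465173 [ 0.50224055 -0.29920413  0.20126345] [ 0.01630269 -0.20221441 -0.07302809] 0.08542268634579724 0.0 [-6.57313993e-01  1.78809331e-01  1.75992914e+00  1.70886243e-05
  1.19832549e+00 -1.38995838e+00]
tilt z [ 0.0036 -0.0028 -1.    ]
plate plane [-0.00137914  0.00160452  0.02775296]
collar ((0.5007618069648743, -0.29853102564811707), 0.024104582145810127) 0.07543792611441394
```

View pics/w6.png

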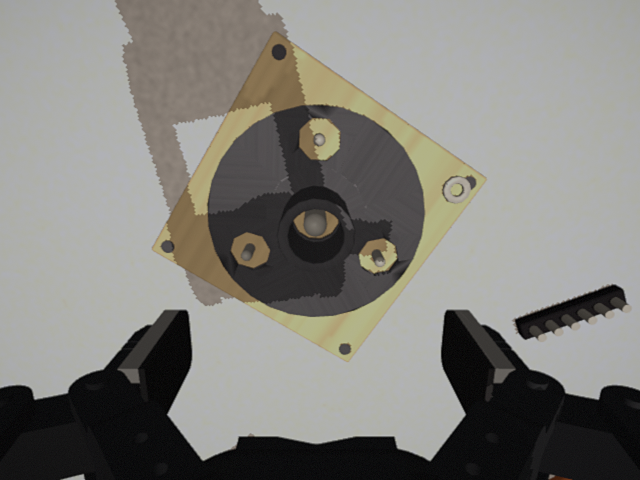

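The three studs stand in their holes at (319,139), (249,251) and (378,257), the dowel is in the bore at (315,223), and the plate lies flat.

```bash
python3 -c "
from cell import *
print(finish_job())"
```

```text
the job is handed in; nothing more can be done
None
```

The three-hole flange lies flat and fully home on the board, with a stud in each hole and the dowel in its bore; I never touched the four-hole flange, and the job was handed in at about 10 s.

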